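# Run the cup carriage into the sealer just until its start switch clicks

## Task

Start the cup sealer so that it seals the lid on the cup in its carriage: push the carriage in by its ball knob until you feel the roller lever switch at its side click, and stop there, because pushing on after the click bends the switch lever. Then let go, leaving the carriage in with the switch still clicked, and leave the other things on the counter where they are.

Things in the scene. Friction and masses are not known exactly. Their poses are not given: they have to be found in the camera images.
- sealer: cup sealing machine, C-shaped white and steel frame fixed to the counter, 277 mm long (x), 200 wide (y), 332 high. Origin on the counter under the middle of the round heat plate; z up; its x axis points from its front to its back, the way the carriage runs in. Base x = -105 to 145 mm, 42 mm high; rear column from x = 70 mm on. The counter in front of it is free.
- head_edge (a point): middle of the lower front edge of the head, at x = -132 mm, 217 mm above the counter. From here the head overhangs the carriage over the full width of 200 mm. A gripper held upright cannot follow the knob in; one leaning about 40 degrees back, out of the front, with its fingers pointing down and to the sealer's +x, can.
- knob (a point): centre of the black ball knob of the carriage, 32 mm diameter, 95 mm above the counter, at y = 0 of the sealer, on a 10 mm thick stem. At the start it is at x = -155 to -185 mm of the sealer. The switch clicks with it somewhere between x = -108 and -92 mm: that depends on how the carriage's striker is set and must be felt.
- front_plate (a point): middle of the carriage's 130 mm wide, 46 mm high steel front plate; 26 mm of stem are free between it and the ball. The carriage with its cup (0.5 to 0.9 kg) slides only along the sealer's x, against a steady friction of 3 N and light damping (8 N per m/s), and stays where it is left. It has no stop before the switch.
- switch (a point): top of the black microswitch (26 x 14 x 36 mm) on the base, at x = 50, y = 80 mm of the sealer, 84 mm up. In front of it stands its steel lever with a white 12 mm roller, 99 mm up; an upright steel striker plate on the carriage's side pushes the roller towards +x. The switch is clicked from 5.2 mm of roller travel on; beyond 10.2 mm the lever bends.
- plunger (a point): where the lever bears on the switch's plunger, at x = 28, y = 80 mm of the sealer, 61 mm up; moves 0.8 mm at the click, 1.6 mm at the limit. Force of the roller on the carriage, on top of friction, by roller travel: 1 N at touch, 1.4 N at 2 mm, rising to 4 N at 4.8 mm; then the click, a sudden drop to 1.1 N within 1 mm; then slowly up to 2 N at 10 mm.

How it is judged:
By the outcome, as a careful person would: the job done as asked, in the order asked, and still so for the second after the job is handed in, with the robot touching nothing.
It also fails if it takes over 61 s, if anything falls off the work surface, if the arm or the gripper's body presses on something with over 40 N, if the wrist force passes 120 N, or if a joint passes its speed limit or range.

## Robot

A 6-joint arm with a two-finger parallel gripper is mounted at the origin on a cart in front of the work surface, level with it; the furniture and walls round the work are solid. World frame = base frame: x ahead of the robot, y to its left, z up, the work surface at z = 0. Lengths are in m, angles in rad, forces in N, time in s.
With the tool pointing down it reaches from about 0.35 to 0.775 m from the base axis. Payload 5.5 kg.
Tool frame: the origin (TCP) lies midway between the tips of the shut fingers; the grasp point (between the pads) lies 19 mm behind it; z points along the fingers, y is the line along which they close (so a half turn about z gives the same grasp; the last joint's range is limited). The gripper opens to 85 mm and grips with 20 to 120 N. Pads are 22 mm wide; open, the fingers measure 114 mm over their backs; the gripper's body (76 mm by 85 mm) begins 54 mm behind the grasp point. The pads swing forward as they close: fully open they stand 13 mm farther back than shut.
Start: joints at [-1.364, 0.313, 0.046, 1.304, 0, 1.431], TCP at [0.195, -0.541, 0.231] pointing down, gripper open.
Joint ranges: [-2.76, 2.76], [-0.86, 1.69], [-1.03, 1.26], [-2.2, 2.34], [-1.47, 1.5], [-3.14, 3.14]. Speed limits (rad/s): [2.57, 2.57, 3.14, 3.14, 3.14, 3.14].

## Interface

Orientations are given as a unit quaternion [w, x, y, z].
In Python, from workcell import env gives the robot as it stands.
- The arm moves only by the tool move_arm, never from a script. Its argument "targets" is a list of rows, each a list of 3 entries, a list of its own where there are three numbers: the shift along the tool's x, y, z in mm, then the turn, a rotation vector about the tool's x, y, z in units of 10 degrees (1.0 is 10 degrees), then the closure, from -1 (fully open) to 1 (shut). In form: [[[dx, dy, dz], [ax, ay, az], gripper], ...]. A call has 1 to 5 rows; each row is the pose to reach, as a shift and turn from the pose commanded when the call began, along the tool's axes at that moment; what a row does not reach only later rows make up. A row lasts 1/8 s, in which the tool goes at most 62.5 mm and 10.7 degrees, less where a joint would pass 70% of its speed; a pose out of reach is approached as far as the arm can. A call with a gripper value outside its range is refused whole. The fingers move at their own pace and stop on an object; "squeeze" is the grip in N (left out, the last holds). Time passes only in rows, so rows that repeat a pose let the fingers close. It gives the time, the measured TCP pose, the force, the opening and the grip force at its end, in the units of the state.
- env.get_state(): the state, without advancing time (a new reading comes with each control period).
- env.read_camera(name): name is "scene" or "top" or "wrist"; returns a dict with "pixels" (420x560x3 uint8, red, green, blue), "fovy" (degrees; the focal length in pixels is half the picture's height over the tangent of half this angle, whatever the lens; pixels are square), "cx", "cy" (the principal point, pixels), "extrinsics" (4x4, takes a point from world to camera coordinates); the wrist camera has in their place "mount" (4x4, takes a point from camera to tool coordinates, whose origin is the TCP and whose axes are the flange's). Camera axes: x right, y up, looking along -z (the intrinsics and any distortion apply to the point x, -y, -z); pixel columns grow to the right and rows downward; lengths in m; the calibration is good to about 2 mm. The wrist camera is an equidistant fisheye: a pixel r from the principal point sees the ray r / f radians off the axis. A picture is of the moment at which its call begins: read the wrist's pose just before it. There is no depth.
- env.hand_in(): hands the job in; it is judged then, once.
Trained networks look in a picture, given as the dict that the camera call returned (one of the last four; its "shot" number tells which), for a name from the list of things; names that differ only in an ending like _2 or _b are one class to them, and where a whole thing is asked for, a point or a joint stands for the part that bears it (a point fixed in the world has none). Each returns a list of dicts, best first, with "confidence" (0 to 1); they miss things now and then, are a little off and sometimes report something else, mostly with a low value. They report only what shows in the picture. A call takes as long as a camera call.
- env.spot_in(thing, picture): "centre" ([x, y, z] in m, in world coordinates, good to about 4 mm: the middle of the surface that is visible of it).
- env.regions_of(thing, picture): "mask" (420x560 bool, what is visible of it).
- env.landmark_of(thing, picture): "centre" ([x, y, z] in m, in world coordinates, good to about 4 mm: a listed point, or the origin of a listed thing).
The state is a dict: "clock": time; "joint_pos": joint angles; "qvel": joint speeds; "tau": joint torques, N m; "tcp_pos": TCP position; "orientation": TCP orientation; "wrist_force": force on the tool from outside, world axes, zero at the start; "ft_torque": the same for the moment, N m; "finger_gap": finger opening in m; "grip_force": force on a finger pad.
Only numpy, scipy, OpenCV 4.12 (cv2) and the standard library are available. Lean on these libraries where they do the work, as an engineer would, in place of code of your own. Each camera call takes 0.05 s, during which the arm holds its last target. There are 200 camera calls.

## Working session

There is one attempt and no reset: what is moved stays moved. The work goes in short steps, Python scripts to look and compute and a tool call to move; the robot and the scene stay as the last step left them, time stands still between calls to the robot, and variables do not carry over. Pictures are saved under pics/ and viewed, at most 10 in all, crops included, and the job is handed in when it is done.

Besides the shell and the picture viewer there is one more tool, called after "Call:" by a JSON object that holds its "method" and its "body". move_arm: Moves the arm, as the interface text tells. Its arguments: {"type":"object","properties":{"targets":{"type":"array","items":{"type":"array"}},"squeeze":{"type":"number"}},"required":["targets"]}

```bash
mkdir -p pics; ls; python3 - <<'E'
from workcell import env
import cv2,numpy as np
s=env.get_state(); print({k:np.round(v,3).tolist() for k,v in s.items()})
for c in ("scene","top"):
    p=env.read_camera(c); cv2.imwrite(f"pics/{c}0.png",p["pixels"][:,:,::-1])
    for t in ("sealer","head_edge","knob","front_plate","switch","plunger"):
        r=env.landmark_of(t,p); print(c,t,[(np.round(d["centre"],3).tolist(),round(d["confidence"],2)) for d in r[:2]])
E
```

```text
pics
{'clock': 0.0, 'joint_pos': [-1.364, 0.314, 0.045, 1.304, -0.0, 1.431], 'qvel': [0.0, -0.001, -0.001, 0.0, 0.001, -0.001], 'tau': [0.0, -48.063, 29.853, 0.02, -0.0, 0.0], 'tcp_pos': [0.195, -0.54, 0.23], 'orientation': [-0.001, 0.985, 0.173, -0.0], 'wrist_force': [-0.36, -0.302, 0.008], 'ft_torque': [0.002, -0.038, 0.01], 'grip_force': 0.0, 'finger_gap': 0.085}
scene sealer [([0.535, 0.032, 0.003], 0.66)]
scene head_edge []
scene knob [([0.486, -0.075, 0.075], 0.69)]
scene front_plate [([0.482, -0.077, 0.075], 0.92)]
scene switch [([0.485, 0.111, 0.087], 0.6)]
scene plunger [([0.471, 0.089, 0.06], 0.43)]
top sealer [([0.533, 0.023, -0.002], 0.86)]
top head_edge []
top knob []
top front_plate []
top switch []
top plunger [([0.474, 0.09, 0.06], 0.52), ([0.478, 0.108, 0.082], 0.19)]
```

View pics/scene0.png

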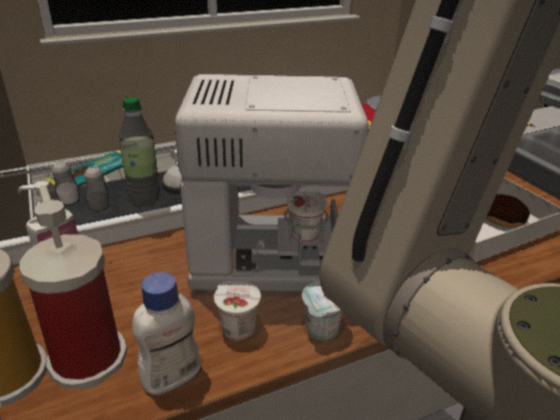

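View pics/top0.png

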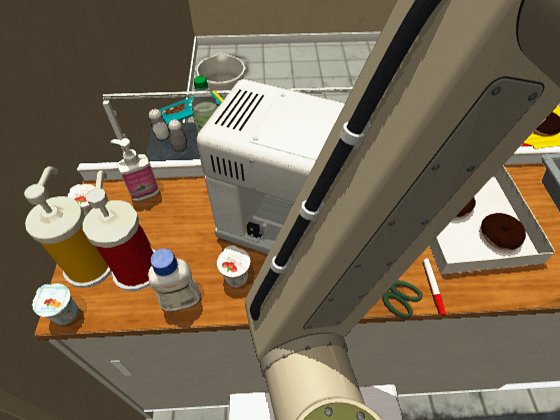

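The scene picture shows the sealer in the middle (about 275,180), with its front to the right (-y) at a yaw of about 64°. The arm hides the knob around (330,240). The top picture is also blocked by the arm. Small cups stand at (238,310) and (322,312) in the scene, on the robot side. I'll go to a leaning pose in front of the sealer and look again from there.

```bash
cat > h.py <<'E'
from workcell import env
import numpy as np, json, os
from scipy.spatial.transform import Rotation as R
def fr(): return json.load(open("fr.json"))  # ox,oy,theta(deg)
def ax():
    ox,oy,t=fr(); t=np.radians(t); return np.array([ox,oy,0]),np.array([[np.cos(t),np.sin(t),0],[-np.sin(t),np.cos(t),0],[0,0,1]])
def rot(s): q=s["orientation"]; return R.from_quat([q[1],q[2],q[3],q[0]])
def plan(p,lean,flip=False):
    "p: TCP target in sealer frame (m)"
    s=env.get_state(); o,A=ax(); c,n=np.cos(np.radians(lean)),np.sin(np.radians(lean))
    X=A.T@[c,0,n]; Z=A.T@[n,0,-c]; Y=np.cross(Z,X)
    if flip: X,Y=-X,-Y
    T=R.from_matrix(np.c_[X,Y,Z]); R0=rot(s)
    d=R0.inv().apply(o+A.T@np.array(p)-s["tcp_pos"])*1000; w=np.degrees((R0.inv()*T).as_rotvec())/10
    print("shift",d.round(1),"turn",w.round(2),"now(sealer mm)",(A@(s["tcp_pos"]-o)*1000).round(1),"t",s["clock"])
E
echo "[0.535,0.028,64]">fr.json
python3 - <<'E'
from h import *
import cv2
p=env.read_camera("wrist"); print(p["mount"].round(3)); cv2.imwrite("pics/w0.png",p["pixels"][:,:,::-1])
plan([-.31,0,.24],40); plan([-.31,0,.24],40,True)
E
```

```text
[[ 0.001  0.953  0.302  0.077]
 [ 1.    -0.001 -0.001 -0.   ]
 [-0.001  0.302 -0.953 -0.142]
 [ 0.     0.     0.     1.   ]]
shift [ 290.2 -203.7   -8.7] turn [ 1.54  3.8  -4.23] now(sealer mm) [-660.1   55.9  231.3] t 0.75
shift [ 290.2 -203.7   -8.7] turn [ 4.7  -1.91 12.91] now(sealer mm) [-660.1   55.9  231.3] t 0.75
```

View pics/w0.png

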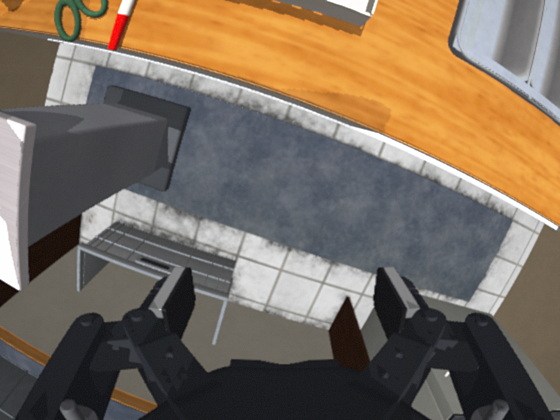

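The wrist view shows only the counter edge and the floor. The camera sits on the tool's +x side, which will be the head side. I'll therefore lean about 50–55° and push the ball with shut fingers, which keeps the camera clear of the head.

Call:
{"method": "move_arm", "body": {"targets": [[[60,-40,0],[0.3,0.8,-0.9],1],[[120,-80,0],[0.6,1.6,-1.7],1],[[180,-120,0],[0.9,2.4,-2.5],1],[[235,-160,0],[1.2,3.1,-3.4],1],[[290,-203,-9],[1.5,3.8,-4.2],1]], "squeeze": 40}}

```text
clock: 1.38
tcp_pos: [0.3772, -0.2852, 0.237]
orientation: [-0.164, 0.822, 0.474, 0.271]
wrist_force: [1.4, 0.8, -0.3]
finger_gap: -0.0
grip_force: 0.0
```

```bash
python3 - <<'E'
from h import *
import cv2
s=env.get_state(); print(s["joint_pos"].round(2) if hasattr(s["joint_pos"],"round") else s["joint_pos"], rot(s).as_matrix().round(2).tolist())
for c in ("scene","wrist"):
    p=env.read_camera(c); cv2.imwrite(f"pics/{c}1.png",p["pixels"][:,:,::-1])
    for t in ("sealer","head_edge","knob","front_plate","switch","plunger"):
        r=env.landmark_of(t,p); print(c,t,[(np.round(d["centre"],3).tolist(),round(d["confidence"],2)) for d in r[:2]])
plan([-.31,0,.2],55)
E
```

```text
[-1.14  0.36 -0.05  1.58  0.5   0.84] [[0.4, 0.87, 0.29], [0.69, -0.5, 0.53], [0.6, -0.01, -0.8]]
scene sealer [([0.532, 0.03, 0.001], 0.92)]
scene head_edge [([0.482, 0.11, 0.088], 0.34)]
scene knob []
scene front_plate []
scene switch [([0.482, 0.111, 0.083], 0.65)]
scene plunger [([0.468, 0.086, 0.062], 0.55)]
wrist sealer [([0.537, 0.032, 0.003], 0.56)]
wrist head_edge [([0.478, -0.093, 0.216], 0.7)]
wrist knob [([0.469, -0.114, 0.097], 0.68)]
wrist front_plate [([0.485, -0.077, 0.079], 0.91)]
wrist switch [([0.479, 0.11, 0.084], 0.87)]
wrist plunger [([0.469, 0.084, 0.063], 0.67)]
shift [12.3  2.3 55. ] turn [ 0.23  1.82 -0.35] now(sealer mm) [-352.5    4.8  236.8] t 2.075
```

View pics/wrist1.png

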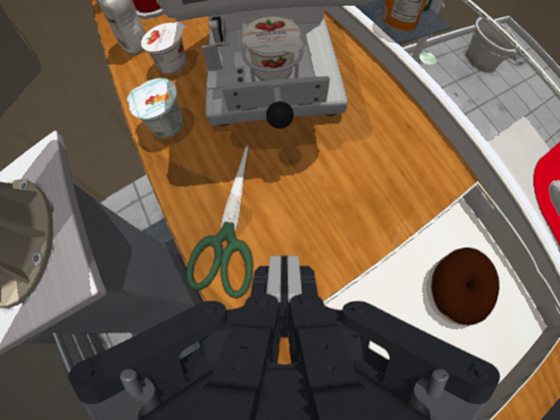

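View pics/scene1.png

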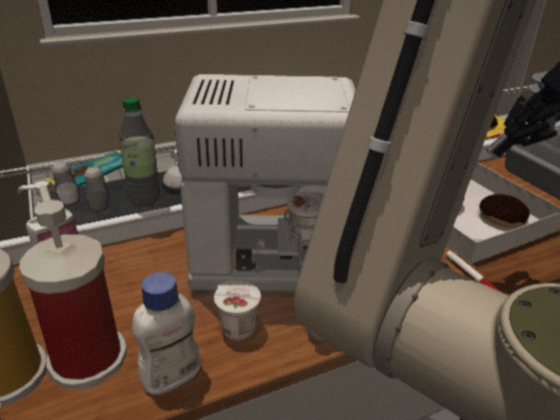

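The wrist view shows the knob at (279,115) in front of the carriage plate, the scissors flat on the counter below the path, and a small cup to the left at (156,108). Next I fit the sealer frame.

```bash
python3 - <<'E'
from h import *
from scipy.optimize import least_squares
P=np.array([[0,0],[-132,0],[50,80],[50,80],[28,80],[28,80]])/1000
Q=np.array([[.5345,.030],[.478,-.093],[.479,.110],[.4835,.111],[.469,.084],[.4715,.089]])
K=np.array([[.469,-.114],[.485,-.077]])
def f(v):
    c,s=np.cos(v[2]),np.sin(v[2]); Rm=np.array([[c,-s],[s,c]])
    return np.r_[(P@Rm.T+v[:2]-Q).ravel(), (K-v[:2])@[-s,c]]
r=least_squares(f,[.535,.03,1.1]); v=r.x; print(v[:2],np.degrees(v[2]),(r.fun*1000).round(1))
json.dump([v[0],v[1],np.degrees(v[2])],open("fr.json","w"))
o,A=ax(); print("knob in sealer",A@(np.array([.469,-.114,.097])-o), "plate",A@(np.array([.485,-.077,.079])-o))
plan([-.28,0,.16],55); plan([-.23,0,.067],55)
E
```

```text
[0.53298685 0.02966123] 65.83340386439701 [-1.5 -0.3  0.9  2.2  1.5 -2.  -3.  -3.   2.5  4.  -0.  -1.  -0.4  0.1]
knob in sealer [-0.15726626 -0.00043467  0.097     ] plate [-1.16958716e-01  1.15061290e-04  7.90000000e-02]
shift [ 13.3   7.1 105.7] turn [ 0.36  1.82 -0.48] now(sealer mm) [-352.9   13.5  236.8] t 2.075
shift [ -2.5   3.4 210. ] turn [ 0.36  1.82 -0.48] now(sealer mm) [-352.9   13.5  236.8] t 2.075
```

Call:
{"method": "move_arm", "body": {"targets": [[[7,3,50],[0.2,0.9,-0.25],1],[[13,7,106],[0.36,1.82,-0.48],1],[[5,5,160],[0.36,1.82,-0.48],1],[[-2,3,208],[0.36,1.82,-0.48],1],[[-2,3,208],[0.36,1.82,-0.48],1]]}}

```text
clock: 2.7
tcp_pos: [0.4372, -0.1774, 0.067]
orientation: [-0.254, 0.744, 0.482, 0.388]
wrist_force: [0.6, 0.3, 0.8]
finger_gap: -0.0
grip_force: 0.0
```

```bash
python3 - <<'E'
from h import *
import cv2
s=env.get_state(); o,A=ax(); print((A@np.array(s["wrist_force"])).round(2),np.array(s["joint_pos"]).round(2))
p=env.read_camera("wrist"); cv2.imwrite(f"pics/wrist2.png",p["pixels"][:,:,::-1])
for t in ("knob","front_plate","head_edge"):
    r=env.landmark_of(t,p); print(t,[((A@(np.array(d["centre"])-o)*1000).round(1),round(d["confidence"],2)) for d in r[:2]])
for x in (-.18,-.165,-.12): plan([x,0,.067],55)
E
```

```text
[ 0.51 -0.38  0.76] [-1.03  0.66 -0.27  1.33  0.74  0.69]
knob [(array([-154.9,   -1.7,   96.7]), 0.56)]
front_plate [(array([-117.8,    3. ,   81.8]), 0.91), (array([-154.7,   -2.8,   96.7]), 0.45)]
head_edge []
shift [27.  -0.7 44.1] turn [0.01 0.01 0.02] now(sealer mm) [-231.6   -0.6   70.2] t 2.9
shift [35.7 -0.7 56.4] turn [0.01 0.01 0.02] now(sealer mm) [-231.6   -0.6   70.2] t 2.9
shift [61.5 -0.7 93.2] turn [0.01 0.01 0.02] now(sealer mm) [-231.6   -0.6   70.2] t 2.9
```

View pics/wrist2.png

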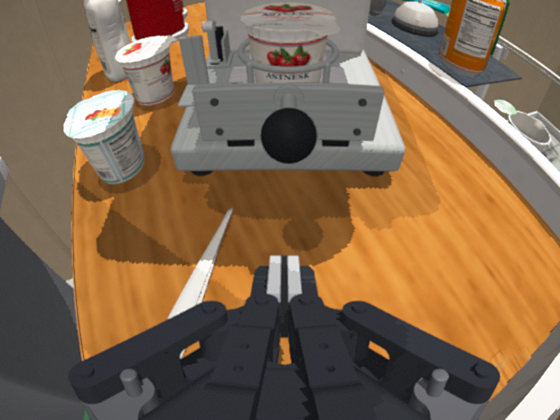

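The fingers are shut at about (285,270) and line up with the ball knob at (289,135). The cup on the left is clear of the path. I'll approach the ball and then push.

Call:
{"method": "move_arm", "body": {"targets": [[[15,0,24],[0,0,0],1],[[28,0,45],[0,0,0],1],[[30,0,48],[0,0,0],1],[[30,0,48],[0,0,0],1]]}}

```text
clock: 3.4
tcp_pos: [0.4617, -0.1298, 0.0668]
orientation: [-0.25, 0.744, 0.483, 0.388]
wrist_force: [0.5, -0.8, -1.1]
finger_gap: 0.0002
grip_force: 0.0
```

```bash
cat > st.py <<'E'
from h import *
F=[]
s=env.get_state(); o,A=ax(); F=A@np.array(s["wrist_force"])
print("tcp",(A@(np.array(s["tcp_pos"])-o)*1000).round(2),"F",F.round(2),"t",s["clock"])
E
python3 st.py
```

```text
tcp [-174.71   -0.25   66.81] F [-0.57 -0.76 -1.11] t 3.4
```

Call:
{"method": "move_arm", "body": {"targets": [[[5.7,0,8.2],[0,0,0],1],[[8.6,0,12.3],[0,0,0],1],[[11.5,0,16.4],[0,0,0],1],[[14.3,0,20.5],[0,0,0],1],[[17.2,0,24.6],[0,0,0],1]]}}

```text
clock: 4.03
tcp_pos: [0.474, -0.1014, 0.0657]
orientation: [-0.25, 0.744, 0.483, 0.388]
wrist_force: [0.6, -5.4, -2.4]
finger_gap: 0.0002
grip_force: 2.1
```

```bash
python3 st.py
```

```text
tcp [-143.73    0.18   65.71] F [-4.69 -2.77 -2.43] t 4.025
```

```bash
python3 - <<'E'
from h import *
import cv2
o,A=ax()
p=env.read_camera("wrist"); cv2.imwrite(f"pics/wrist3.png",p["pixels"][:,:,::-1])
for t in ("knob","front_plate"):
    r=env.landmark_of(t,p); print(t,[((A@(np.array(d["centre"])-o)*1000).round(1),round(d["confidence"],2)) for d in r[:2]])
E
python3 st.py
```

```text
knob [(array([-138.8,    1.4,   97.7]), 0.59)]
front_plate [(array([-98.2,   2.4,  76.5]), 0.98)]
tcp [-143.31    0.81   65.85] F [-0.64 -1.69 -2.53] t 4.175
```

View pics/wrist3.png

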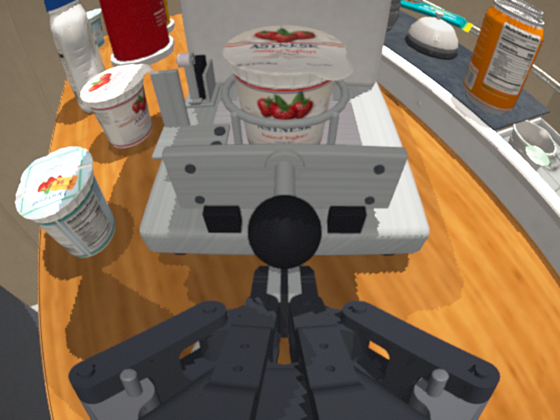

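The knob has moved to (284,231) and the shut fingers bear on it centrally. The carriage is sliding and the cup is seated. I'll close most of the remaining gap and then creep.

Call:
{"method": "move_arm", "body": {"targets": [[[3.5,0,4.9],[0,0,0],1],[[6.9,0,9.8],[0,0,0],1],[[9.2,0,13.1],[0,0,0],1],[[10.9,0,15.6],[0,0,0],1],[[11.5,0,16.4],[0,0,0],1]]}}

```text
clock: 4.8
tcp_pos: [0.4817, -0.0827, 0.0658]
orientation: [-0.251, 0.744, 0.483, 0.388]
wrist_force: [-0.4, -3.1, -4.2]
finger_gap: 0.0001
grip_force: 2.4
```

Call:
{"method": "move_arm", "body": {"targets": [[[0.57,0,0.82],[0,0,0],1]]}}

```text
clock: 4.92
tcp_pos: [0.4821, -0.082, 0.0658]
orientation: [-0.251, 0.744, 0.482, 0.388]
wrist_force: [-0.7, -3.4, -2.7]
finger_gap: -0.0
grip_force: 2.4
```

Call:
{"method": "move_arm", "body": {"targets": [[[0.57,0,0.82],[0,0,0],1]]}}

```text
clock: 5.05
tcp_pos: [0.4825, -0.0811, 0.0658]
orientation: [-0.251, 0.744, 0.482, 0.388]
wrist_force: [-0.8, -2.9, -4.1]
finger_gap: -0.0002
grip_force: 2.4
```

Call:
{"method": "move_arm", "body": {"targets": [[[0.57,0,0.82],[0,0,0],1]]}}

```text
clock: 5.18
tcp_pos: [0.4829, -0.0802, 0.0658]
orientation: [-0.251, 0.744, 0.482, 0.388]
wrist_force: [-0.7, -2.1, -3.8]
finger_gap: -0.0002
grip_force: 2.5
```

```bash
python3 st.py
```

```text
tcp [-120.72    0.72   65.81] F [-2.16 -0.21 -3.84] t 5.175
```

Call:
{"method": "move_arm", "body": {"targets": [[[0.57,0,0.82],[0,0,0],1]]}}

```text
clock: 5.3
tcp_pos: [0.4833, -0.0793, 0.0658]
orientation: [-0.251, 0.744, 0.482, 0.388]
wrist_force: [-1.1, -2.8, -4.3]
finger_gap: -0.0002
grip_force: 2.5
```

Call:
{"method": "move_arm", "body": {"targets": [[[0.57,0,0.82],[0,0,0],1]]}}

```text
clock: 5.42
tcp_pos: [0.4838, -0.0783, 0.0658]
orientation: [-0.251, 0.744, 0.482, 0.388]
wrist_force: [0.0, -3.1, -3.2]
finger_gap: 0.0002
grip_force: 2.6
```

Call:
{"method": "move_arm", "body": {"targets": [[[0.57,0,0.82],[0,0,0],1]]}}

```text
clock: 5.55
tcp_pos: [0.4842, -0.0774, 0.0658]
orientation: [-0.251, 0.744, 0.482, 0.388]
wrist_force: [-0.8, -3.4, -3.7]
finger_gap: 0.0001
grip_force: 2.6
```

```bash
python3 st.py
```

```text
tcp [-117.68    0.71   65.83] F [-3.44 -0.69 -3.7 ] t 5.55
```

Call:
{"method": "move_arm", "body": {"targets": [[[0.57,0,0.82],[0,0,0],1]]}}

```text
clock: 5.68
tcp_pos: [0.4846, -0.0765, 0.0658]
orientation: [-0.251, 0.744, 0.482, 0.388]
wrist_force: [0.1, -2.9, -3.7]
finger_gap: 0.0002
grip_force: 2.6
```

Call:
{"method": "move_arm", "body": {"targets": [[[0.57,0,0.82],[0,0,0],1]]}}

```text
clock: 5.8
tcp_pos: [0.485, -0.0756, 0.0658]
orientation: [-0.251, 0.744, 0.482, 0.388]
wrist_force: [-0.4, -1.9, -4.2]
finger_gap: -0.0
grip_force: 2.7
```

Call:
{"method": "move_arm", "body": {"targets": [[[0.57,0,0.82],[0,0,0],1]]}}

```text
clock: 5.92
tcp_pos: [0.4854, -0.0747, 0.0658]
orientation: [-0.251, 0.744, 0.482, 0.388]
wrist_force: [-1.6, -4.0, -4.0]
finger_gap: 0.0001
grip_force: 2.7
```

Call:
{"method": "move_arm", "body": {"targets": [[[0.57,0,0.82],[0,0,0],1]]}}

```text
clock: 6.05
tcp_pos: [0.4858, -0.0738, 0.0658]
orientation: [-0.251, 0.744, 0.482, 0.388]
wrist_force: [-0.4, -2.7, -3.9]
finger_gap: -0.0001
grip_force: 2.7
```

Call:
{"method": "move_arm", "body": {"targets": [[[0.57,0,0.82],[0,0,0],1]]}}

```text
clock: 6.18
tcp_pos: [0.4862, -0.0729, 0.0658]
orientation: [-0.251, 0.744, 0.482, 0.388]
wrist_force: [-1.5, -3.0, -4.7]
finger_gap: -0.0
grip_force: 2.7
```

Call:
{"method": "move_arm", "body": {"targets": [[[0.57,0,0.82],[0,0,0],1]]}}

```text
clock: 6.3
tcp_pos: [0.4866, -0.072, 0.0658]
orientation: [-0.251, 0.744, 0.482, 0.388]
wrist_force: [-0.5, -3.1, -4.0]
finger_gap: -0.0002
grip_force: 2.7
```

Call:
{"method": "move_arm", "body": {"targets": [[[0.57,0,0.82],[0,0,0],1]]}}

```text
clock: 6.42
tcp_pos: [0.487, -0.071, 0.0658]
orientation: [-0.251, 0.744, 0.482, 0.388]
wrist_force: [-1.6, -3.0, -3.6]
finger_gap: -0.0
grip_force: 2.7
```

Call:
{"method": "move_arm", "body": {"targets": [[[0.57,0,0.82],[0,0,0],1]]}}

```text
clock: 6.55
tcp_pos: [0.4875, -0.0702, 0.0658]
orientation: [-0.251, 0.744, 0.482, 0.388]
wrist_force: [-0.3, -2.6, -5.1]
finger_gap: 0.0003
grip_force: 2.7
```

Call:
{"method": "move_arm", "body": {"targets": [[[0.57,0,0.82],[0,0,0],1]]}}

```text
clock: 6.68
tcp_pos: [0.4879, -0.0692, 0.0658]
orientation: [-0.251, 0.744, 0.482, 0.388]
wrist_force: [-1.2, -2.0, -4.0]
finger_gap: 0.0001
grip_force: 2.7
```

Call:
{"method": "move_arm", "body": {"targets": [[[0.57,0,0.82],[0,0,0],1]]}}

```text
clock: 6.8
tcp_pos: [0.4883, -0.0683, 0.0658]
orientation: [-0.251, 0.744, 0.482, 0.388]
wrist_force: [-1.4, -2.5, -4.9]
finger_gap: 0.0002
grip_force: 2.7
```

Call:
{"method": "move_arm", "body": {"targets": [[[0.57,0,0.82],[0,0,0],1]]}}

```text
clock: 6.92
tcp_pos: [0.4887, -0.0674, 0.0659]
orientation: [-0.251, 0.744, 0.482, 0.388]
wrist_force: [-1.4, -3.5, -4.5]
finger_gap: 0.0003
grip_force: 2.7
```

Call:
{"method": "move_arm", "body": {"targets": [[[0.57,0,0.82],[0,0,0],1]]}}

```text
clock: 7.05
tcp_pos: [0.4891, -0.0665, 0.0658]
orientation: [-0.251, 0.744, 0.482, 0.388]
wrist_force: [-2.5, -3.7, -4.4]
finger_gap: -0.0
grip_force: 2.9
```

Call:
{"method": "move_arm", "body": {"targets": [[[0.57,0,0.82],[0,0,0],1]]}}

```text
clock: 7.18
tcp_pos: [0.4895, -0.0657, 0.0658]
orientation: [-0.251, 0.744, 0.482, 0.388]
wrist_force: [-1.2, -4.2, -4.3]
finger_gap: -0.0001
grip_force: 3.0
```

Call:
{"method": "move_arm", "body": {"targets": [[[0.57,0,0.82],[0,0,0],1]]}}

```text
clock: 7.3
tcp_pos: [0.4899, -0.0648, 0.0658]
orientation: [-0.251, 0.744, 0.482, 0.388]
wrist_force: [-2.1, -4.8, -2.6]
finger_gap: 0.0002
grip_force: 3.2
```

Call:
{"method": "move_arm", "body": {"targets": [[[0.57,0,0.82],[0,0,0],1]]}}

```text
clock: 7.42
tcp_pos: [0.4903, -0.064, 0.0658]
orientation: [-0.251, 0.744, 0.482, 0.388]
wrist_force: [-3.5, -6.8, -3.5]
finger_gap: 0.0001
grip_force: 3.4
```

The force is climbing towards the peak, so I'll go one step at a time now.

Call:
{"method": "move_arm", "body": {"targets": [[[0.46,0,0.66],[0,0,0],1]]}}

```text
clock: 7.55
tcp_pos: [0.4906, -0.0634, 0.0658]
orientation: [-0.251, 0.744, 0.482, 0.388]
wrist_force: [-3.7, -6.7, -2.8]
finger_gap: 0.0003
grip_force: 3.4
```

Call:
{"method": "move_arm", "body": {"targets": [[[0.46,0,0.66],[0,0,0],1]]}}

```text
clock: 7.68
tcp_pos: [0.4909, -0.0627, 0.0658]
orientation: [-0.251, 0.744, 0.482, 0.388]
wrist_force: [-3.5, -6.5, -3.3]
finger_gap: 0.0
grip_force: 3.4
```

Call:
{"method": "move_arm", "body": {"targets": [[[0.46,0,0.66],[0,0,0],1]]}}

```text
clock: 7.8
tcp_pos: [0.4912, -0.062, 0.0658]
orientation: [-0.251, 0.744, 0.482, 0.388]
wrist_force: [-3.7, -5.5, -3.7]
finger_gap: -0.0001
grip_force: 3.4
```

Call:
{"method": "move_arm", "body": {"targets": [[[0.46,0,0.66],[0,0,0],1]]}}

```text
clock: 7.92
tcp_pos: [0.4916, -0.0611, 0.0658]
orientation: [-0.251, 0.744, 0.482, 0.388]
wrist_force: [-1.7, -4.6, -4.5]
finger_gap: -0.0004
grip_force: 3.1
```

Call:
{"method": "move_arm", "body": {"targets": [[[0.46,0,0.66],[0,0,0],1]]}}

```text
clock: 8.05
tcp_pos: [0.492, -0.0602, 0.0658]
orientation: [-0.251, 0.744, 0.482, 0.388]
wrist_force: [-2.7, -4.7, -3.9]
finger_gap: 0.0002
grip_force: 3.1
```

Call:
{"method": "move_arm", "body": {"targets": [[[0.29,0,0.41],[0,0,0],1]]}}

```text
clock: 8.18
tcp_pos: [0.4922, -0.0597, 0.0658]
orientation: [-0.251, 0.744, 0.482, 0.388]
wrist_force: [-2.2, -4.2, -4.9]
finger_gap: -0.0
grip_force: 3.1
```

```bash
python3 - <<'E'
from h import *
import cv2
o,A=ax()
p=env.read_camera("wrist"); cv2.imwrite("pics/wrist4.png",cv2.resize(p["pixels"][:260,90:430,::-1],None,fx=2.2,fy=2.2,interpolation=cv2.INTER_CUBIC))
for i in range(6):
    s=env.get_state(); print((A@np.array(s["wrist_force"])).round(2),(A@(np.array(s["tcp_pos"])-o)*1000).round(2), s["grip_force"]); env.read_camera("wrist")
for t in ("plunger","switch","knob"):
    r=env.landmark_of(t,p) ; print(t,[((A@(np.array(d["centre"])-o)*1000).round(1),round(d["confidence"],2)) for d in r[:2]]) if 0 else None
E
```

```text
[-4.41 -0.22 -4.14] [-98.14   0.64  65.83] 3.0051153525710106
[-3.48 -0.52 -3.49] [-98.16   0.63  65.84] 2.9824837669730186
[-4.32 -0.68 -4.29] [-98.17   0.63  65.84] 2.9544194787740707
[-3.4   0.23 -5.  ] [-98.17   0.64  65.84] 2.9306984692811966
[-4.29 -1.03 -4.69] [-98.18   0.63  65.83] 2.908950336277485
[-4.48 -0.51 -5.22] [-98.15   0.65  65.82] 2.88865864276886Traceback (most recent call last):
  File "<stdin>", line 8, in <module>
ValueError: only the last four pictures can be asked about
```

View pics/wrist4.png

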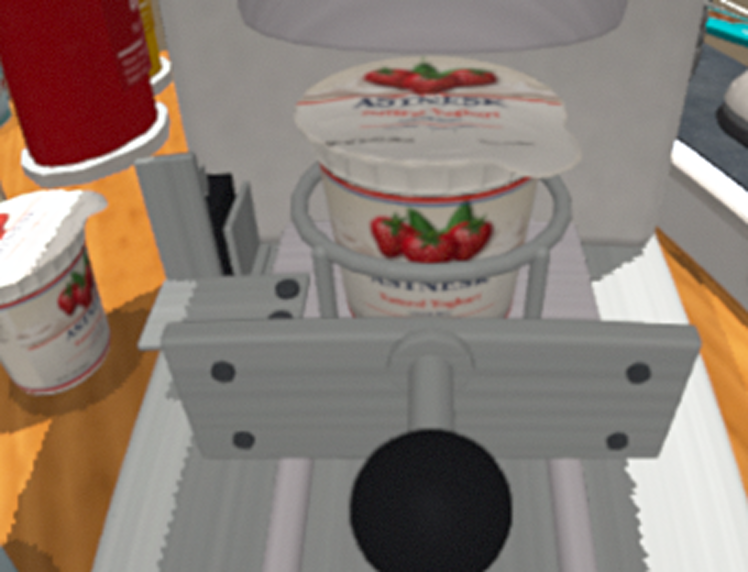

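The force rose to about 7.6 N, then dropped to about 4.1 N as the fingers moved on, which is the click. By the force curve the roller has travelled roughly 7 mm, and the lever bends only beyond 10.2 mm. The picture shows the cup upright under the heat plate and the striker at the switch, around (210,210) in the crop. I'll back straight out.

Call:
{"method": "move_arm", "body": {"targets": [[[-2.9,0,-4.1],[0,0,0],1],[[-11.5,0,-16.4],[0,0,0],1],[[-28,0,-41],[0,0,0],1],[[-46,0,-66],[0,0,0],1],[[-52,0,-74],[0,0,0],1]]}}

```text
clock: 9.15
tcp_pos: [0.4553, -0.1435, 0.0661]
orientation: [-0.251, 0.745, 0.481, 0.389]
wrist_force: [-0.5, -0.3, -0.3]
finger_gap: -0.0
grip_force: 0.0
```

```bash
python3 st.py; python3 - <<'E'
from h import *
import cv2
o,A=ax()
p=env.read_camera("wrist"); cv2.imwrite("pics/wrist5.png",p["pixels"][:,:,::-1])
for t in ("knob","front_plate"):
    r=env.landmark_of(t,p); print(t,[((A@(np.array(d["centre"])-o)*1000).round(1),round(d["confidence"],2)) for d in r[:2]])
E
```

```text
tcp [-1.898e+02 -6.000e-02  6.611e+01] F [-0.45  0.36 -0.28] t 9.15
knob [(array([-91. ,  -2.3,  95.6]), 0.57)]
front_plate [(array([-50.9,   2.2,  80.6]), 0.82)]
```

View pics/wrist5.png

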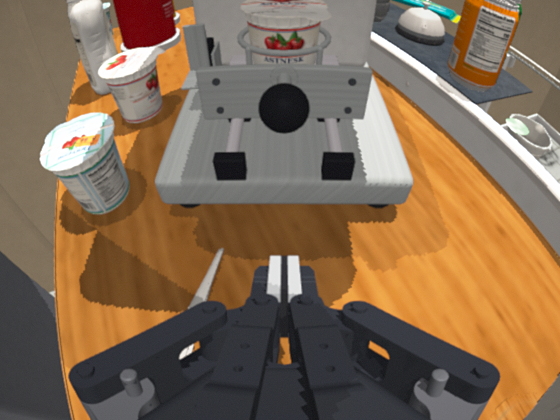

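The carriage has stayed in, with its knob at (284,107) and x ≈ -91 mm. The gripper is clear, and the cups and scissors haven't moved. I'll hand in.

```bash
python3 -c "
from workcell import env
print(env.hand_in())"
```

```text
the job is handed in; nothing more can be done
None
```

I pushed the carriage in by its knob until the switch clicked, stopped about 2.5 mm later by the force curve (the lever bends about 5 mm after the click), backed the gripper clear and handed the job in.

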